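# Right the tipped jam pot, load the carrier and pair the lids

## Task

The blue pot has tipped over: stand it up on the placemat and let go, then take it again from above and set it upright in the free bay of the grey carrier, next to the green pot. Close each of the two pots with the lid of its own colour, sitting fully down, with both pots standing in their bays. The pots and lids are china, so set them down and never drop them, and leave the yellow lid and the other breakfast things where they are.

Things in the scene. Friction and masses are not known exactly. Their poses are not given: they have to be found in the camera images.
- pot_blue: blue octagonal glazed china pot, open at one end, 58 mm across flats, 63 across corners, 76 tall, walls 4, floor 5, mouth 50 mm across flats; 220 g, perhaps 30 % more or less. Origin at the centre of its underside, z from the bottom to the mouth, x and y square to flats (a flat every 45 degrees). At the start it lies on its side on the mat, on a flat, its mouth roughly away from the robot
- pot_blue_rim (a point): centre of the blue pot's mouth, in the plane of the rim, 76 mm from its underside along z
- pot_green: green pot, like the blue one: octagonal glazed china pot, open at one end, 58 mm across flats, 63 across corners, 76 tall, walls 4, floor 5, mouth 50 mm across flats; 220 g, perhaps 30 % more or less. Origin at the centre of its underside, z from the bottom to the mouth, x and y square to flats (a flat every 45 degrees). It stands upright in its bay of the carrier
- pot_green_rim (a point): centre of the green pot's mouth, in the plane of the rim, 76 mm above its underside
- lid_blue: blue glazed lid, loose, 80 g, right way up on the mat: a round plug 44 mm across (bevelled to 37 at the foot) and 9 high, above it a disc 62 across and 6 thick, above that an upright round knob 22 across and 26 high, 41 mm tall in all. Origin at the centre of the plug's underside; z up through the knob
- lid_blue_seat (a point): centre of the blue lid's disc underside, 9 mm above its origin; it rests in the plane of the rim when the lid is on
- lid_green: green glazed lid, loose, 80 g, right way up on the mat: a round plug 44 mm across (bevelled to 37 at the foot) and 9 high, above it a disc 62 across and 6 thick, above that an upright round knob 22 across and 26 high, 41 mm tall in all. Origin at the centre of the plug's underside; z up through the knob
- lid_green_seat (a point): centre of the green lid's disc underside, 9 mm above its origin
- lid_yellow: yellow glazed lid, loose, 80 g, right way up on the mat: a round plug 44 mm across (bevelled to 37 at the foot) and 9 high, above it a disc 62 across and 6 thick, above that an upright round knob 22 across and 26 high, 41 mm tall in all. Origin at the centre of the plug's underside; z up through the knob. Its pot is not here: leave it alone
- carrier: grey moulded-pulp carrier, fixed, 94 mm (x) by 192 (y), 38 tall: two square bays of 78 x 78 mm side by side along its y, outer walls 8 thick, divider 20 thick, floor 6 thick. Origin at the centre of its underside, on the mat
- bay_free (a point): centre of the free bay's floor (carrier y +49 mm); z up, x and y square to the bay; the walls rise 32 mm above it
- bay_green (a point): centre of the floor of the bay that holds the green pot (carrier y -49 mm)
- mat: slatted brown bamboo placemat, fixed, 540 (x) by 1000 (y) mm, 3 mm thick, its top at z = 3 mm; all the task's things are on it. Origin at the centre of its underside
- kiwi1: brown kiwi fruit standing on its end, 50 mm across, 51 tall, origin under it; leave it alone
- kiwi2: another brown kiwi fruit, as the first; leave it alone
- butter: cream-topped butter portion, 42 x 52 x 16 mm, origin under it; leave it alone
- jam_tub: dark red jam tub with a clear flat lid, 70 mm across, 30 tall, origin under it; leave it alone
- coffee_cup: white paper coffee cup with a white lid and a grey sleeve, 86 mm across, 114 tall, origin under it; leave it alone
- spoon: pale wooden spoon, 160 mm long along its x, lying flat; leave it alone

How it is judged (in metres and radians):
On the way:
1. the blue pot stands upright on the placemat and has been let go (angle between pot_blue's own z axis and vertical below 0.1 rad and height (world z) of pot_blue below 0.007 m and contact force between the fingers and pot_blue below 0.1 N and linear speed of pot_blue below 0.03 m/s), for 0.2 s.
At the end, for the whole second after the job is handed in: Both pots at rest, upright (0.07 rad) on the floors of their bays, blue in the free one (within 18 mm of the bay centre); each closed by the lid of its colour, fully down (lid seat within 7 mm of the rim centre, square to the pot within 0.06 rad) (horizontal distance between pot_blue and bay_free below 0.018 m and z of pot_blue in the frame of bay_free between -0.006 and 0.006 m and angle between each of pot_blue, pot_green's own z axis and vertical below 0.07 rad and distance between lid_blue_seat and pot_blue_rim below 0.007 m and angle between the z axis of lid_blue and the z axis of pot_blue, either way round below 0.06 rad and angle between each of lid_blue, lid_green's own z axis and vertical below 0.1 rad and linear speed of each of pot_blue, lid_blue, pot_green, lid_green below 0.02 m/s and horizontal distance between pot_green and bay_green below 0.018 m and z of pot_green in the frame of bay_green between -0.006 and 0.006 m and distance between lid_green_seat and pot_green_rim below 0.007 m and angle between the z axis of lid_green and the z axis of pot_green, either way round below 0.06 rad); the robot touches nothing.
It fails at once if the yellow lid, a kiwi, the butter, jam tub, coffee cup or spoon is moved more than 30 mm (distance of any of kiwi1, kiwi2, butter, jam_tub, coffee_cup, spoon, lid_yellow from where it was at the start of the episode above 0.03 m).
It fails at once if a pot or its lid is dropped (falls free faster than 0.6 m/s) ((linear speed of pot_blue above 0.6 m/s and contact force between each of the arm, the fingers and pot_blue below 0.05 N) or (linear speed of pot_green above 0.6 m/s and contact force between each of the arm, the fingers and pot_green below 0.05 N) or (linear speed of lid_blue above 0.6 m/s and contact force between each of the arm, the fingers and lid_blue below 0.05 N) or (linear speed of lid_green above 0.6 m/s and contact force between each of the arm, the fingers and lid_green below 0.05 N)).
It also fails if it takes over 72 s, if anything falls off the work surface, if the arm or the gripper's body presses on something with over 40 N, if the wrist force passes 120 N, or if a joint passes its speed limit or range.

## Robot

A 6-joint arm with a two-finger parallel gripper is mounted at the origin on the work surface. World frame = base frame: x ahead of the robot, y to its left, z up, the work surface at z = 0. Lengths are in m, angles in degrees, forces in N, time in s.
With the tool pointing down it reaches from about 0.275 to 0.875 m from the base axis. Payload 12.5 kg.
Tool frame: the origin (TCP) lies at the very end of the fingers, on their centre line; the grasp point (between the pads) lies 19 mm behind it; z points along the fingers, y is the line along which they close (so a half turn about z gives the same grasp; the last joint's range is limited). The gripper opens to 85 mm and grips with 20 to 120 N. Pads are 22 mm wide; open, the fingers measure 114 mm over their backs; the gripper's body (76 mm by 85 mm) begins 54 mm behind the grasp point. The pads swing forward as they close: fully open they stand 13 mm farther back than shut.
Start: joints at [-80.821, 20.094, 94.641, -0, 65.266, -4.847], TCP at [0.133, -0.534, 0.231] pointing down, gripper open.
Joint ranges: [-157.81, 157.81], [-45, 120.19], [0.68, 151.7], [-89.99, 269.99], [4.06, 180], [-164.3, 164.3]. Speed limits (degrees/s): [127.2, 127.2, 159.86, 180, 180, 180].

## Interface

Orientations are given as a 3x3 rotation matrix whose columns are the frame's x, y, z axes.
In Python, from workcell import telemetry, imaging, robot, spotter gives the robot as it stands. The module is installed in compiled form; this text tells all that it offers.
- The arm moves only by the tool step_arm, never from a script. Its argument "series" is a list that holds one entry, the list of rows, each a list of 6 numbers: the shift along the tool's x, y, z scaled (see below), then the turn, a rotation vector about the tool's x, y, z scaled (see below). In form: [[[tx, ty, tz, wx, wy, wz], ...]]. A call has 1 to 12 rows; each row is the pose to reach, as a shift and turn from the pose commanded when the call began, along the tool's axes at that moment; what a row does not reach only later rows make up. The controller multiplies each number of a shift by 300 mm and each number of a turn by 1.5 rad. A row lasts 1/8 s, in which the tool goes at most 62.5 mm and 10.7 degrees, less where a joint would pass 70% of its speed; a pose out of reach is approached as far as the arm can. A call with a number of a shift or a turn outside -1 to 1 is refused whole. A call with a gripper value outside its range is refused whole. "gripper" is the opening in per cent of the stroke, from 0 (shut) to 100 (fully open), set as the call begins (left out, the last holds). The fingers move at their own pace and stop on an object; "grip_force" is the grip in N (left out, the last holds). Time passes only in rows, so rows that repeat a pose let the fingers close. It gives the time, the measured TCP pose, the force, the opening and the grip force at its end, in the units of the state.
- telemetry.get_state(): the state, without advancing time (a new reading comes with each control period).
- imaging.capture(name): name is "side" or "top" or "wrist"; returns the picture (384x512x3 uint8, red, green, blue); there is no depth.
- imaging.calibration(name): a dict with "mtx" (3x3 intrinsics, pixels), "R" (3x3) and "t" (3): a world point X has camera coordinates R X + t; the wrist camera has in their place "hand_eye" (4x4, takes a point from camera to tool coordinates, whose origin is the TCP and whose axes are the flange's). Camera axes: x right, y down, z forward; pixel columns grow to the right and rows downward; lengths in m; the calibration is good to about 2 mm. The wrist camera is an equidistant fisheye: a pixel r from the principal point sees the ray r / f radians off the axis. A picture is of the moment at which its call begins: read the wrist's pose just before it. calibration takes no time and is no camera call.
- robot.close_job(): hands the job in; it is judged then, once.
Trained networks look in the newest picture that a camera, given by its name, has taken for a name from the list of things; names that differ only in an ending like _2 or _b are one class to them, and where a whole thing is asked for, a point or a joint stands for the part that bears it (a point fixed in the world has none). Each returns a list of dicts, best first, with "p" (0 to 1); they miss things now and then, are a little off and sometimes report something else, mostly with a low value. They report only what shows in the picture. A call takes as long as a camera call.
- spotter.silhouettes(target, camera): "pixels" (384x512 bool, what is visible of it) and "point" ([column, row] in pixels, amid what is visible of it).
The state is a dict: "time_s": time; "joints": joint angles; "joint_vel": joint speeds; "tau": joint torques, N m; "eef_pos": TCP position; "orientation": TCP orientation; "wrist_force": force on the tool from outside, world axes, zero at the start; "torque": the same for the moment, N m; "gripper_width": finger opening in m; "grip_force": force on a finger pad.
Only numpy, scipy, OpenCV 4.12 (cv2) and the standard library are available. Lean on these libraries where they do the work, as an engineer would, in place of code of your own. Each camera call takes 0.05 s, during which the arm holds its last target. There are 200 camera calls.

## Working session

There is one attempt and no reset: what is moved stays moved. The work goes in short steps, Python scripts to look and compute and a tool call to move; the robot and the scene stay as the last step left them, time stands still between calls to the robot, and variables do not carry over. Pictures are saved under pics/ and viewed, at most 11 in all, crops included, and the job is handed in when it is done.

Besides the shell and the picture viewer there is one more tool, called after "Call:" by a JSON object that holds its "op" and its "data", one argument or row to a line. step_arm: Moves the arm, as the interface text tells. Its arguments: {"type":"object","properties":{"series":{"type":"array"},"gripper":{"type":"number"},"grip_force":{"type":"number"}},"required":["series"]}

```bash
mkdir -p pics
cat > h.py <<'E'
import numpy as np, cv2
from workcell import telemetry, imaging, robot, spotter
def cap(n,f=None):
    im=imaging.capture(n)
    if f: cv2.imwrite('pics/'+f,im[:,:,::-1])
    return im
def ray(n,uv,st=None):
    c=imaging.calibration(n);K=np.array(c['mtx']);
    x=(uv[0]-K[0,2])/K[0,0];y=(uv[1]-K[1,2])/K[1,1]
    if n=='wrist':
        r=np.hypot(x,y);d=np.array([np.sin(r)*x/max(r,1e-9),np.sin(r)*y/max(r,1e-9),np.cos(r)])
        H=np.array(c['hand_eye']);R=np.array(st['orientation']);p=np.array(st['eef_pos'])
        return p+R@H[:3,3],R@H[:3,:3]@d
    R=np.array(c['R']);t=np.array(c['t'])
    return -R.T@t,R.T@np.array([x,y,1])
def atz(n,uv,z,st=None):
    o,d=ray(n,uv,st);return o+d*(z-o[2])/d[2]
def proj(n,X,st=None):
    c=imaging.calibration(n);K=np.array(c['mtx']);X=np.array(X)
    if n=='wrist':
        H=np.array(c['hand_eye']);R=np.array(st['orientation']);p=np.array(st['eef_pos'])
        q=H[:3,:3].T@(R.T@(X-p)-H[:3,3]);r=np.hypot(q[0],q[1]);a=np.arctan2(r,q[2])
        q=np.array([q[0]/r*a,q[1]/r*a,1])
    else:
        q=np.array(c['R'])@X+np.array(c['t']);q=q/q[2]
    return (K@q)[:2]
E
python3 - <<'E'
from h import *
s=telemetry.get_state();print({k:np.round(v,3).tolist() for k,v in s.items()})
cap('top','t0.png');
for n in ['pot_blue','pot_green','lid_blue','lid_green','lid_yellow','carrier','kiwi1','butter','jam_tub','coffee_cup','spoon']:
    for d in spotter.silhouettes(n,'top')[:2]:
        print(n,round(d['p'],2),np.round(d['point'],1),d['pixels'].sum(),np.round(atz('top',d['point'],0.03),3))
cap('side','s0.png')
for c in ['side','top']:
    print(c,np.round(ray(c,(256,192))[0],3))
print(imaging.calibration('wrist'))
E
```

```text
{'time_s': 0.0, 'joints': [-80.819, 20.124, 94.677, 0.0, 65.266, -4.847], 'joint_vel': [-0.055, 0.009, -0.041, -0.03, -0.026, -0.003], 'tau': [-0.003, -50.611, -29.141, -0.0, 0.005, 0.0], 'eef_pos': [0.133, -0.533, 0.231], 'orientation': [[0.97, 0.242, -0.0], [0.242, -0.97, 0.001], [0.0, -0.001, -1.0]], 'wrist_force': [0.249, 0.546, 0.754], 'torque': [-0.027, 0.009, -0.095], 'grip_force': 0.0, 'gripper_width': 0.085}
pot_blue 0.72 [189.3 223.3] 621 [0.48  0.169 0.03 ]
pot_blue 0.41 [173.7 176. ] 327 [0.617 0.216 0.03 ]
pot_green 0.72 [350.4 188.4] 525 [ 0.578 -0.295  0.03 ]
pot_green 0.35 [321.1 189.9] 1803 [ 0.574 -0.211  0.03 ]
lid_blue 0.75 [225.1 170. ] 308 [0.634 0.067 0.03 ]
lid_green 0.77 [240.7 233.6] 401 [0.45  0.022 0.03 ]
lid_yellow 0.71 [171.3 177.2] 307 [0.614 0.222 0.03 ]
lid_yellow 0.33 [240.5 233.9] 366 [0.45  0.022 0.03 ]
carrier 0.74 [395.4 150.6] 992 [ 0.689 -0.431  0.03 ]
carrier 0.67 [321.6 199.4] 1645 [ 0.547 -0.211  0.03 ]
kiwi1 0.7 [323.  192.5] 1796 [ 0.567 -0.216  0.03 ]
kiwi1 0.55 [ 97.  224.7] 292 [0.478 0.432 0.03 ]
butter 0.56 [198.8 124.6] 288 [0.77  0.144 0.03 ]
jam_tub 0.57 [326.8 128. ] 416 [ 0.757 -0.232  0.03 ]
coffee_cup 0.87 [396.7 148. ] 953 [ 0.696 -0.435  0.03 ]
spoon 0.63 [106.9 156.3] 458 [0.676 0.411 0.03 ]
spoon 0.31 [348.8 191.7] 498 [ 0.569 -0.29   0.03 ]
side [ 0.492 -0.75   0.602]
top [ 0.47  -0.005  1.031]
{'mtx': array([[297.31863964,   0.        , 255.30255462],
       [  0.        , 297.31863964, 197.31526254],
       [  0.        ,   0.        ,   1.        ]]), 'hand_eye': array([[ 7.15273814e-04, -9.53681116e-01, -3.00818579e-01,
         7.79625462e-02],
       [ 9.99999391e-01,  4.29385531e-04,  1.01648145e-03,
        -2.14812658e-05],
       [-8.40232016e-04, -3.00819123e-01,  9.53680842e-01,
        -1.42912010e-01],
       [ 0.00000000e+00,  0.00000000e+00,  0.00000000e+00,
         1.00000000e+00]])}
```

```bash
python3 -c "
import cv2
a=cv2.imread('pics/t0.png');cv2.imwrite('pics/t0c.png',cv2.resize(a[95:270,70:450],None,fx=2.1,fy=2.1,interpolation=cv2.INTER_CUBIC))"
```

```text
(no output)
```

View pics/t0c.png

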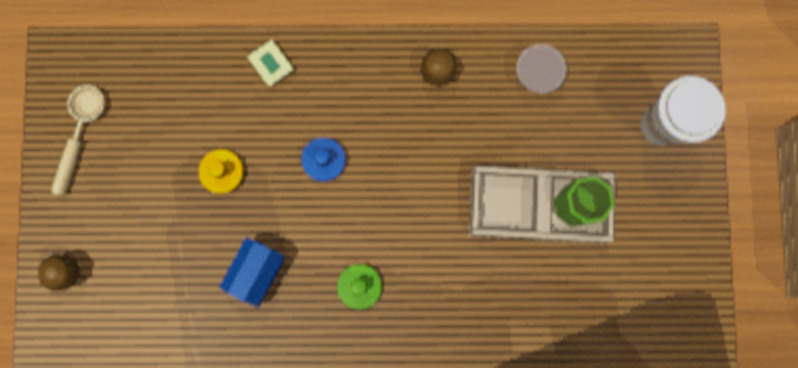

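View pics/s0.png

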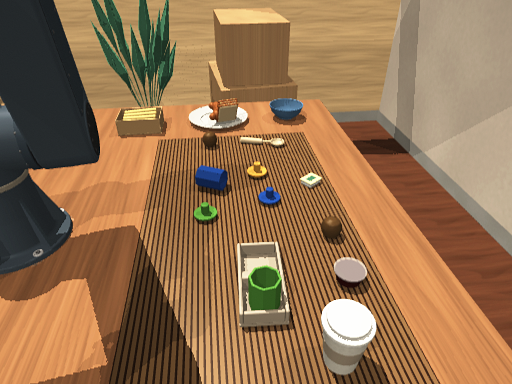

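The top view shows the blue pot lying at crop (252,272) with its mouth towards the upper right, about yaw −29°. The green pot stands in the carrier's right bay at (585,202). The lids are at (323,160) blue, (359,287) green and (221,170) yellow, as the network says. The side view agrees. I'll go over the carrier first, then on to the pot.

```bash
cat >> h.py <<'E'
from scipy.spatial.transform import Rotation as Ro
def tool(yaw,a=0):
    "tool x along yaw; a deg: tool z tilted from down towards +yaw direction (raise)"
    y,a=np.radians(yaw),np.radians(a);h=np.array([np.cos(y),np.sin(y),0]);u=np.array([0,0,1.])
    z=-u*np.cos(a)+h*np.sin(a);x=h*np.cos(a)+u*np.sin(a);return np.c_[x,np.cross(z,x),z]
def plan(p,R,p0=None,R0=None):
    s=telemetry.get_state()
    p0=np.array(s['eef_pos'] if p0 is None else p0);R0=np.array(s['orientation'] if R0 is None else R0)
    d=R0.T@(np.array(p)-p0);w=Ro.from_matrix(R0.T@R).as_rotvec()
    print('row',np.round(np.r_[d/.3,w/1.5],3).tolist(),'n>=',round(max(np.linalg.norm(d)/.0625,np.degrees(np.linalg.norm(w))/10.7),1))
E
python3 - <<'E'
from h import *
plan((.34,-.37,.29),tool(0))
plan((.50,-.21,.29),tool(0),(.34,-.37,.29),tool(0))
E
```

```text
row [0.801, -0.362, -0.196, -0.0, 0.0, 0.163] n>= 4.3
row [0.533, -0.533, 0.0, 0.0, 0.0, 0.0] n>= 3.6
```

Call:
{"op": "step_arm", "data": {
  "series": [
    [[0.8,-0.36,-0.2,0,0,0.163],[0.8,-0.36,-0.2,0,0,0.163],[0.8,-0.36,-0.2,0,0,0.163],[0.8,-0.36,-0.2,0,0,0.163],[0.8,-0.36,-0.2,0,0,0.163]]
  ],
  "gripper": 100
}}

```text
time_s: 1.27
eef_pos: [0.3421, -0.3688, 0.2923]
orientation: [[1.0, 0.003, 0.001], [0.003, -1.0, -0.001], [0.001, 0.001, -1.0]]
wrist_force: [0.2, 0.2, 0.1]
gripper_width: 0.0856
grip_force: 0.0
```

Call:
{"op": "step_arm", "data": {
  "series": [
    [[0.533,-0.533,0,0,0,0],[0.533,-0.533,0,0,0,0],[0.533,-0.533,0,0,0,0],[0.533,-0.533,0,0,0,0],[0.533,-0.533,0,0,0,0],[0.533,-0.533,0,0,0,0]]
  ]
}}

```text
time_s: 2.02
eef_pos: [0.4995, -0.211, 0.2912]
orientation: [[1.0, 0.0, -0.0], [0.0, -1.0, -0.0], [-0.0, 0.0, -1.0]]
wrist_force: [0.6, -0.5, 0.4]
gripper_width: 0.0853
grip_force: 0.0
```

Run:
```python
from h import *
s=telemetry.get_state();print(s['time_s'],np.round(s['eef_pos'],3),np.round(s['orientation'],3).tolist())
cap('wrist','w1.png')
for n,z in [('pot_green',.085),('carrier',.038)]:
    for d in spotter.silhouettes(n,'wrist')[:2]:
        q=cv2.boxPoints(cv2.minAreaRect(np.argwhere(d['pixels'])[:,::-1].astype(np.float32)))
        print(n,round(d['p'],2),d['point'],d['pixels'].sum(),q.round(0).tolist(),[atz('wrist',k,z,s)[:2].round(3).tolist() for k in q])
plan((.42,.1,.29),tool(-29))
```

```text
2.025 [ 0.499 -0.211  0.291] [[1.0, 0.0, -0.0], [0.0, -1.0, -0.0], [-0.0, 0.0, -1.0]]
pot_green 0.6 [310.9, 114.4] 2134 [[286.0, 89.0], [339.0, 89.0], [339.0, 137.0], [286.0, 137.0]] [[0.598, -0.246], [0.601, -0.31], [0.543, -0.312], [0.542, -0.247]]
carrier 0.96 [252.1, 109.8] 7763 [[196.0, 143.0], [200.0, 72.0], [344.0, 80.0], [340.0, 151.0]] [[0.529, -0.131], [0.626, -0.138], [0.618, -0.33], [0.519, -0.328]]
row [-0.265, -1.038, 0.004, 0.0, -0.0, 0.337] n>= 5.1
```

View pics/w1.png

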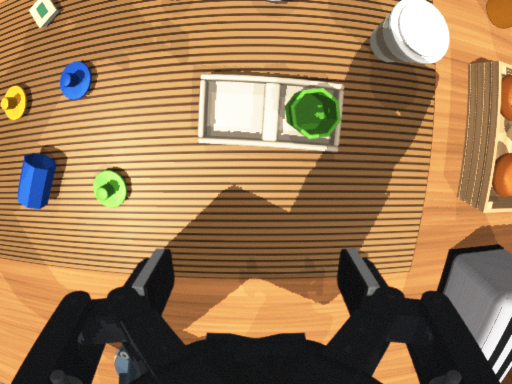

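The wrist view shows the empty bay at (240,107), the green pot's rim at (313,112), and the fallen pot at (37,180). The carrier yaw is about −3°, with the bay centres at about (.575,−.183) free and (.571,−.281) green.

Call:
{"op": "step_arm", "data": {
  "series": [
    [[-0.15,-0.7,0,0,0,0.15],[-0.15,-0.7,0,0,0,0.3],[-0.15,-0.7,0,0,0,0.337],[-0.15,-0.7,0,0,0,0.337]]
  ]
}}

```text
time_s: 2.68
eef_pos: [0.4538, 0.0008, 0.2916]
orientation: [[0.874, -0.486, 0.0], [-0.486, -0.874, 0.0], [0.0, -0.0, -1.0]]
wrist_force: [0.5, -0.2, 0.3]
gripper_width: 0.0856
grip_force: 0.0
```

Run:
```python
from h import *
plan((.41,.205,.25),tool(-29))
```

```text
row [-0.458, -0.524, 0.139, -0.0, -0.0, -0.001] n>= 3.4
```

Call:
{"op": "step_arm", "data": {
  "series": [
    [[-0.458,-0.524,0.139,0,0,0],[-0.458,-0.524,0.139,0,0,0],[-0.458,-0.524,0.139,0,0,0],[-0.458,-0.524,0.139,0,0,0],[-0.458,-0.524,0.139,0,0,0]]
  ]
}}

```text
time_s: 3.3
eef_pos: [0.4102, 0.2038, 0.2494]
orientation: [[0.876, -0.483, -0.0], [-0.483, -0.876, -0.0], [-0.0, 0.0, -1.0]]
wrist_force: [0.6, -0.0, 0.0]
gripper_width: 0.0851
grip_force: 0.0
```

Run:
```python
from h import *
s=telemetry.get_state();print(s['time_s'],np.round(s['eef_pos'],3))
cap('wrist','w2.png')
for n,z in [('pot_blue',.04),('lid_blue',.015),('lid_green',.015)]:
    for d in spotter.silhouettes(n,'wrist')[:1]:
        q=cv2.boxPoints(cv2.minAreaRect(np.argwhere(d['pixels'])[:,::-1].astype(np.float32)))
        print(n,round(d['p'],2),d['point'],d['pixels'].sum(),q.round(0).tolist(),[atz('wrist',k,z,s)[:2].round(3).tolist() for k in q],atz('wrist',d['point'],z,s))
```

```text
3.3 [0.41  0.204 0.249]
pot_blue 0.62 [253.9, 105.1] 3364 [[230.0, 71.0], [281.0, 71.0], [281.0, 138.0], [230.0, 138.0]] [[0.53, 0.172], [0.502, 0.12], [0.431, 0.158], [0.46, 0.211]] [0.48079891 0.16726251 0.04      ]
lid_blue 0.23 [92.2, 204.0] 921 [[77.0, 188.0], [110.0, 188.0], [110.0, 221.0], [77.0, 221.0]] [[0.516, 0.451], [0.487, 0.399], [0.446, 0.432], [0.475, 0.487]] [0.48259609 0.44229819 0.015     ]
lid_green 0.63 [359.8, 70.9] 1643 [[330.0, 80.0], [350.0, 40.0], [391.0, 61.0], [371.0, 100.0]] [[0.466, 0.065], [0.501, 0.016], [0.454, -0.025], [0.418, 0.027]] [0.4592356  0.02317231 0.015     ]
```

View pics/w2.png

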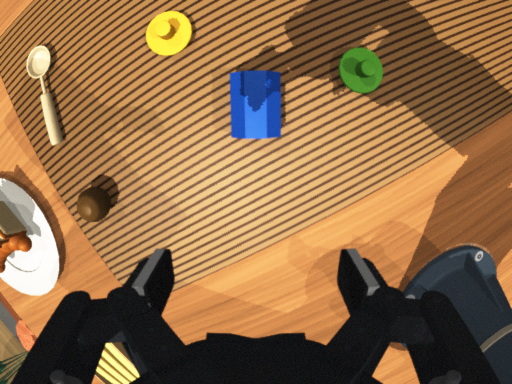

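The wrist view shows the pot at rows 71–138, columns 230–281. It is square to the image, so its yaw is −29° and its centre is about (.481,.165). I'll hover tilted 30° back, so that after standing the pot up the tool still points 30° below horizontal.

Run:
```python
from h import *
s=telemetry.get_state()
print([atz('wrist',k,z,s)[:2].round(4).tolist() for k,z in [((255.5,71),.06),((255.5,138),.06),((230,105),.044),((281,105),.044)]])
print(np.round(s['joints'],1))
R=tool(-29,-30);G=np.array([.492,.159,.033]);T=G+R[:,2]*.023
H=T-.09*R[:,2];print(T,H);plan(H,R)
```

```text
[[0.5143, 0.1453], [0.4484, 0.1819], [0.4955, 0.1895], [0.4669, 0.1379]]
[ 20.4   9.2 106.3  -0.   64.5 139.4]
[0.48194187 0.16457531 0.01308142] [0.52129976 0.14275888 0.0910237 ]
row [0.417, -0.005, 0.53, -0.0, -0.349, -0.0] n>= 3.2
```

Call:
{"op": "step_arm", "data": {
  "series": [
    [[0.417,-0.005,0.4,0,-0.12,0],[0.417,-0.005,0.53,0,-0.24,0],[0.417,-0.005,0.53,0,-0.349,0],[0.417,-0.005,0.53,0,-0.349,0],[0.417,-0.005,0.53,0,-0.349,0],[0.417,-0.005,0.53,0,-0.349,0]]
  ]
}}

```text
time_s: 4.25
eef_pos: [0.5214, 0.1447, 0.0937]
orientation: [[0.761, -0.483, -0.433], [-0.419, -0.875, 0.242], [-0.496, -0.003, -0.868]]
wrist_force: [-0.2, 0.2, -0.0]
gripper_width: 0.0854
grip_force: 0.0
```

Run:
```python
from h import *
s=telemetry.get_state();print(np.round(s['joints'],1),np.round(s['eef_pos'],4))
R=tool(-29,-30);G=np.array([.492,.158,.033]);T=G+R[:,2]*.023
plan(T,R)
```

```text
[  3.1  41.1  87.1  15.7  78.1 115.1] [0.5214 0.1447 0.0937]
row [0.007, 0.009, 0.306, -0.001, -0.003, 0.002] n>= 1.5
```

```bash
cat > kin.py <<'E'
import numpy as np
from scipy.optimize import least_squares
from scipy.spatial.transform import Rotation as Ro
S=[([-80.819,20.124,94.677,0,65.266,-4.847],[.133,-.533,.231],[[.97,.242,0],[.242,-.97,.001],[0,-.001,-1]]),
([20.4,9.2,106.3,0,64.5,139.4],[.4102,.2038,.2494],[[.876,-.483,0],[-.483,-.876,0],[0,0,-1]]),
([3.1,41.1,87.1,15.7,78.1,115.1],[.5214,.1447,.0937],[[.761,-.483,-.433],[-.419,-.875,.242],[-.496,-.003,-.868]])]
def fk(q,P):
    a1,d1,L1,L2,e,d=P;q=np.asarray(q);s=q[1]+q[2]
    R=Ro.from_euler('ZYZYZ',[q[0],s,q[3],q[4],q[5]],degrees=True)*Ro.from_euler('z',90,degrees=True)
    j2,sr,j1=np.radians([q[1],s,q[0]])
    r=a1+L1*np.sin(j2)+L2*np.sin(sr)+e*np.cos(sr);z=d1+L1*np.cos(j2)+L2*np.cos(sr)-e*np.sin(sr)
    R=R.as_matrix();return np.array([r*np.cos(j1),r*np.sin(j1),z])+d*R[:,2],R
def fit(S):
    x0=[0,.4,.48,.4,0,.44]
    return least_squares(lambda P:np.r_[np.concatenate([fk(q,P)[0]-p for q,p,_ in S]),(P-x0)*np.array([.02,.01,.01,.01,.02,.003])],x0)
LO=np.array([-157.8,-45,.68,-89.99,4.06,-164.3]);HI=np.array([157.8,120.19,151.7,269.99,180,164.3])
def ik(p,R,P,q0):
    f=lambda q:(lambda a:np.r_[a[0]-p,.3*Ro.from_matrix(a[1].T@R).as_rotvec()])(fk(q,P))
    r=least_squares(f,np.clip(q0,LO+.1,HI-.1),bounds=(LO,HI),x_scale=50.)
    return r.x,np.linalg.norm(r.fun)
E
python3 - <<'E'
from kin import *
r=fit(S);print(r.x.round(3))
for q,p,R in S:
    a=fk(q,r.x);print((a[0]-p).round(4),a[1].round(2).tolist(),R)
E
```

```text
Traceback (most recent call last):
  File "kin.py", line 15, in fit
    return least_squares(lambda P:np.r_[np.concatenate([fk(q,P)[0]-p for q,p,_ in S]),(P-x0)*np.array([.02,.01,.01,.01,.02,.003])],x0)
  File "kin.py", line 15, in <lambda>
    return least_squares(lambda P:np.r_[np.concatenate([fk(q,P)[0]-p for q,p,_ in S]),(P-x0)*np.array([.02,.01,.01,.01,.02,.003])],x0)
                                                        ~~^^^^^
  File "kin.py", line 9, in fk
    R=Ro.from_euler('ZYZYZ',[q[0],s,q[3],q[4],q[5]],degrees=True)*Ro.from_euler('z',90,degrees=True)
      ~~~~~~~~~~~~~^^^^^^^^^^^^^^^^^^^^^^^^^^^^^^^^^^^^^^^^^^^^^^
  File "scipy/spatial/transform/_rotation.pyx", line 1413, in scipy.spatial.transform._rotation.Rotation.from_euler
ValueError: Expected axis specification to be a non-empty string of upto 3 characters, got ZYZYZ
```

```bash
sed -i "s/R=Ro.from_euler('ZYZYZ',.*/R=Ro.from_euler('ZYZ',[q[0],s,q[3]],degrees=True)*Ro.from_euler('YZ',[q[4],q[5]+90],degrees=True)/" kin.py
python3 - <<'E'
from kin import *
r=fit(S);print(r.x.round(3))
for q,p,R in S:
    a=fk(q,r.x);print((a[0]-p).round(4),a[1].round(2).tolist(),R)
E
```

```text
[-0.047  0.128  0.514  0.357 -0.226  0.437]
[-0.0455 -0.0084 -0.0007] [[0.97, 0.24, -0.0], [0.24, -0.97, 0.0], [0.0, -0.0, -1.0]] [[0.97, 0.242, 0], [0.242, -0.97, 0.001], [0, -0.001, -1]]
[ 0.0162 -0.0452  0.0005] [[0.87, -0.48, 0.0], [-0.48, -0.87, 0.0], [0.0, -0.0, -1.0]] [[0.876, -0.483, 0], [-0.483, -0.876, 0], [0, 0, -1]]
[-0.0004 -0.0007  0.0003] [[0.76, -0.48, -0.43], [-0.42, -0.88, 0.24], [-0.5, -0.0, -0.87]] [[0.761, -0.483, -0.433], [-0.419, -0.875, 0.242], [-0.496, -0.003, -0.868]]
```

```bash
sed -i "s/a1,d1,L1,L2,e,d=P/a1,d1,L1,L2,e,d,b=P/; s/\[r\*np.cos(j1),r\*np.sin(j1),z\]/[r*np.cos(j1)-b*np.sin(j1),r*np.sin(j1)+b*np.cos(j1),z]/; s/x0=.*/x0=[0,.3,.45,.4,0,.3,.045]/; s/\.003\])\],x0/.003,.003])],x0/" kin.py
python3 - <<'E'
from kin import *
r=fit(S);P=r.x;print(P.round(3))
for q,p,R in S: print((fk(q,P)[0]-p).round(4))
import sys;sys.path.insert(0,'.')
def tool(yaw,a=0):
    y,a=np.radians(yaw),np.radians(a);h=np.array([np.cos(y),np.sin(y),0]);u=np.array([0,0,1.])
    z=-u*np.cos(a)+h*np.sin(a);x=h*np.cos(a)+u*np.sin(a);return np.c_[x,np.cross(z,x),z]
for a in (60,50):
  for x,y in [(.5,.12),(.5,.16),(.55,.14)]:
    for h in (-29,-60,-90,20,50,80,110,140):
        R=tool(h,a);p=np.array([x,y,.056])+.023*R[:,2]
        best=min((ik(p,R,P,q0) for q0 in ([10,30,100,20,70,60],[-30,30,100,90,70,0],[40,30,100,-60,70,150])),key=lambda t:t[1])
        print(a,x,y,h,best[0].round(0).astype(int).tolist(),round(best[1],4))
E
```

```text
[0.001 0.255 0.484 0.436 0.038 0.262 0.047]
[ 0.0008  0.0003 -0.0001]
[ 0.0005 -0.0008  0.0002]
[ 0.      0.0001 -0.    ]
60 0.5 0.12 -29 [28, 43, 125, 243, 54, -102] 0.0
60 0.5 0.12 -60 [29, 47, 116, 270, 60, -105] 0.0482
60 0.5 0.12 -90 [24, 49, 117, 270, 60, -90] 0.1659
60 0.5 0.12 20 [0, 42, 135, 160, 58, -89] 0.0
60 0.5 0.12 50 [-13, 43, 128, 111, 56, -79] 0.0
60 0.5 0.12 80 [-16, 45, 113, 73, 64, -66] 0.0
60 0.5 0.12 110 [-12, 50, 98, 48, 80, -63] 0.0
60 0.5 0.12 140 [-5, 55, 84, 30, 95, -68] 0.0
60 0.5 0.16 -29 [33, 43, 122, 250, 54, -106] 0.0
60 0.5 0.16 -60 [33, 48, 115, 270, 61, -104] 0.0655
60 0.5 0.16 -90 [27, 49, 116, 270, 60, -88] 0.184
60 0.5 0.16 20 [8, 42, 134, 167, 57, -89] 0.0
60 0.5 0.16 50 [-7, 43, 128, 118, 55, -80] 0.0
60 0.5 0.16 80 [-11, 45, 114, 77, 63, -66] 0.0
60 0.5 0.16 110 [-8, 50, 98, 51, 78, -62] 0.0
60 0.5 0.16 140 [-2, 56, 84, 33, 94, -66] 0.0
60 0.55 0.14 -29 [27, 44, 118, 247, 51, -109] 0.0
60 0.55 0.14 -60 [29, 49, 109, 270, 60, -110] 0.0559
60 0.55 0.14 -90 [24, 51, 111, 270, 62, -94] 0.1755
60 0.55 0.14 20 [4, 43, 128, 162, 51, -87] 0.0
60 0.55
[... 644 characters left out ...]
117, 270, 50, -105] 0.0728
50 0.5 0.16 -90 [26, 45, 119, 270, 49, -85] 0.1769
50 0.5 0.16 20 [9, 37, 132, 166, 39, -86] 0.0
50 0.5 0.16 50 [-4, 38, 126, 112, 42, -71] 0.0
50 0.5 0.16 80 [-8, 41, 114, 72, 54, -59] 0.0
50 0.5 0.16 110 [-6, 46, 100, 47, 70, -58] 0.0
50 0.5 0.16 140 [0, 51, 87, 29, 85, -65] 0.0
50 0.55 0.14 -29 [24, 40, 117, 255, 40, -120] 0.0
50 0.55 0.14 -60 [26, 45, 112, 270, 50, -110] 0.0674
50 0.55 0.14 -90 [23, 47, 114, 270, 51, -90] 0.1727
50 0.55 0.14 20 [5, 38, 126, 159, 34, -82] 0.0
50 0.55 0.14 50 [-6, 39, 120, 105, 41, -63] 0.0
50 0.55 0.14 80 [-10, 43, 107, 68, 56, -53] 0.0
50 0.55 0.14 110 [-7, 49, 92, 45, 74, -54] 0.0
50 0.55 0.14 140 [-2, 55, 78, 28, 90, -63] 0.0
```

Call:
{"op": "step_arm", "data": {
  "series": [
    [[0.007,0.009,0.15,0,-0.003,0.002],[0.007,0.009,0.306,0,-0.003,0.002],[0.007,0.009,0.306,0,-0.003,0.002],[0.007,0.009,0.306,0,-0.003,0.002]]
  ]
}}

```text
time_s: 4.75
eef_pos: [0.4828, 0.1634, 0.0129]
orientation: [[0.757, -0.486, -0.437], [-0.42, -0.874, 0.244], [-0.5, -0.001, -0.866]]
wrist_force: [0.1, 0.4, 0.0]
gripper_width: 0.0854
grip_force: 0.0
```

Call:
{"op": "step_arm", "data": {
  "series": [
    [[0,0,0,0,0,0],[0,0,0,0,0,0],[0,0,0,0,0,0],[0,0,0,0,0,0],[0,0,0,0,0,0]]
  ],
  "gripper": 0,
  "grip_force": 60
}}

```text
time_s: 5.38
eef_pos: [0.4823, 0.163, 0.0116]
orientation: [[0.756, -0.487, -0.439], [-0.421, -0.874, 0.245], [-0.502, -0.0, -0.865]]
wrist_force: [1.9, -0.4, 10.2]
gripper_width: 0.0574
grip_force: 64.0
```

Run:
```python
from h import *
s=telemetry.get_state();print(np.round(s['joints'],1),np.round(s['eef_pos'],4),np.round(s['orientation'],3).tolist())
R0=tool(-29,-30);p0=np.array(s['eef_pos'])
p1=p0+[0,0,.12]; plan(p1,R0)
plan((.49,.15,.18),tool(33,-30),p1,R0)
plan((.49,.15,.18),tool(95,-30),(.49,.15,.18),tool(33,-30))
```

```text
[  4.9  45.8  93.4  17.7  67.5 113.3] [0.4823 0.163  0.0116] [[0.756, -0.487, -0.439], [-0.421, -0.874, 0.245], [-0.502, -0.0, -0.865]]
row [-0.201, -0.0, -0.346, -0.001, 0.002, -0.001] n>= 1.9
row [-0.043, 0.025, -0.161, -0.361, -0.0, -0.625] n>= 5.8
row [0.0, 0.0, 0.0, -0.361, -0.0, -0.625] n>= 5.8
```

Call:
{"op": "step_arm", "data": {
  "series": [
    [[-0.05,0,-0.09,0,0,0],[-0.2,0,-0.346,0,0,0],[-0.24,0,-0.42,0,0,0],[-0.24,0,-0.42,0,0,0]]
  ]
}}

```text
time_s: 5.88
eef_pos: [0.4842, 0.1627, 0.1588]
orientation: [[0.758, -0.486, -0.434], [-0.421, -0.874, 0.244], [-0.498, -0.003, -0.867]]
wrist_force: [0.2, -0.0, -2.8]
gripper_width: 0.0573
grip_force: 65.3
```

Call:
{"op": "step_arm", "data": {
  "series": [
    [[0,0,0,-0.06,0,-0.105],[0,0,0,-0.12,0,-0.21],[0,0,0,-0.18,0,-0.315],[0,0,0,-0.24,0,-0.42],[0,0,0,-0.3,0,-0.52],[0,0,0,-0.36,0,-0.625],[0,0,0,-0.36,0,-0.625]]
  ]
}}

```text
time_s: 6.75
eef_pos: [0.4815, 0.1633, 0.1541]
orientation: [[0.724, 0.544, -0.425], [0.472, -0.839, -0.27], [-0.504, -0.005, -0.864]]
wrist_force: [0.1, 0.7, -3.2]
gripper_width: 0.0571
grip_force: 65.1
```

Call:
{"op": "step_arm", "data": {
  "series": [
    [[0,0,0,-0.06,0,-0.105],[0,0,0,-0.12,0,-0.21],[0,0,0,-0.18,0,-0.315],[0,0,0,-0.24,0,-0.42],[0,0,0,-0.3,0,-0.52],[0,0,0,-0.36,0,-0.625],[0,0,0,-0.36,0,-0.625],[0,0,0,-0.36,0,-0.625]]
  ]
}}

```text
time_s: 7.75
eef_pos: [0.4824, 0.1623, 0.155]
orientation: [[-0.071, 0.997, 0.035], [0.865, 0.079, -0.496], [-0.497, -0.005, -0.868]]
wrist_force: [0.1, 0.7, -2.3]
gripper_width: 0.0573
grip_force: 65.1
```

Run:
```python
from h import *
s=telemetry.get_state();print(np.round(s['joints'],1),np.round(s['eef_pos'],4),np.round(s['orientation'],3).tolist())
R=tool(95,60);plan(np.array([.5,.15,.12])+.023*R[:,2],R)
```

```text
[ 27.   28.8  99.1 -29.6  67.7  37.7] [0.4824 0.1623 0.155 ] [[-0.071, 0.997, 0.035], [0.865, 0.079, -0.496], [-0.497, -0.005, -0.868]]
row [0.095, 0.056, 0.124, -0.002, 1.045, -0.007] n>= 8.4
```

Call:
{"op": "step_arm", "data": {
  "series": [
    [[0,0,0,0,0.12,0],[0,0,0,0,0.24,0],[0,0,0,0,0.36,0],[0,0,0,0,0.48,0],[0,0,0,0,0.5,0],[0,0,0,0,0.5,0]]
  ]
}}

```text
time_s: 8.5
eef_pos: [0.4827, 0.1618, 0.155]
orientation: [[-0.077, 0.997, -0.025], [0.971, 0.081, 0.226], [0.228, -0.007, -0.974]]
wrist_force: [0.7, -0.3, -1.3]
gripper_width: 0.0573
grip_force: 65.1
```

Run:
```python
from h import *
s=telemetry.get_state();print(np.round(s['joints'],1))
R=tool(95,60);plan(np.array([.5,.15,.12])+.023*R[:,2],R)
```

```text
[  6.4  21.2 106.5  16.5  53.4  -8.2]
row [-0.013, 0.055, 0.156, -0.001, 0.545, -0.007] n>= 4.4
```

Call:
{"op": "step_arm", "data": {
  "series": [
    [[0,0.02,0.04,0,0.12,0],[0,0.03,0.08,0,0.24,0],[0,0.04,0.12,0,0.36,0],[-0.013,0.055,0.156,0,0.48,-0.007],[-0.013,0.055,0.156,-0.001,0.545,-0.007],[-0.013,0.055,0.156,-0.001,0.545,-0.007],[-0.013,0.055,0.156,-0.001,0.545,-0.007],[-0.013,0.055,0.156,-0.001,0.545,-0.007]]
  ]
}}

```text
time_s: 9.5
eef_pos: [0.498, 0.1713, 0.1093]
orientation: [[-0.05, 0.996, -0.079], [0.5, 0.094, 0.861], [0.865, 0.003, -0.502]]
wrist_force: [0.6, 1.1, -2.0]
gripper_width: 0.0571
grip_force: 65.2
```

Run:
```python
from h import *
s=telemetry.get_state();print(np.round(s['joints'],1))
cap('side','s1.png');cap('wrist','w3.png')
a=cv2.imread('pics/s1.png')[80:260,130:330];b=cv2.imread('pics/w3.png')
cv2.imwrite('pics/c1.png',np.hstack([cv2.resize(a,(427,384),interpolation=cv2.INTER_CUBIC),b[:,80:440]]))
R=tool(95,60);print(np.degrees(Ro.from_matrix(np.array(s['orientation']).T@R).as_rotvec()))
```

```text
[-11.4  40.2 106.6  59.8  73.5 -57. ]
[-0.22754245  0.13239295  0.33757297]
```

View pics/c1.png

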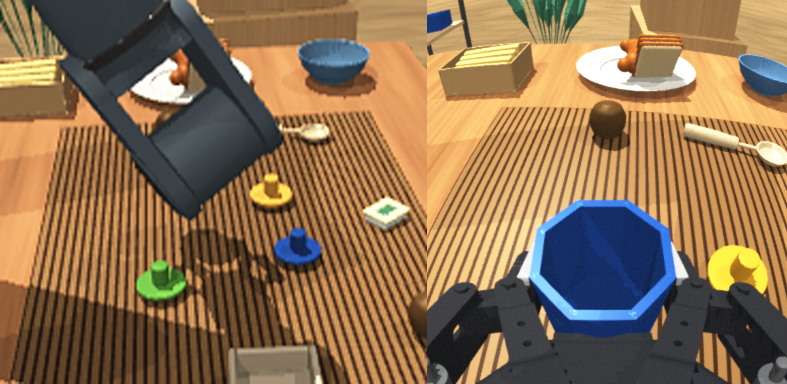

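The pot is upright in the grip, with its mouth up at (603,260), and the surroundings are clear. I'll lower it.

Call:
{"op": "step_arm", "data": {
  "series": [
    [[-0.08,0,0.046,0,0,0],[-0.161,0,0.093,0,0,0],[-0.161,0,0.093,0,0,0],[-0.167,0,0.097,0,0,0],[-0.173,0,0.1,0,0,0]]
  ]
}}

```text
time_s: 10.22
eef_pos: [0.4984, 0.1709, 0.0496]
orientation: [[-0.049, 0.996, -0.078], [0.498, 0.093, 0.862], [0.866, 0.004, -0.501]]
wrist_force: [0.3, 0.1, -2.5]
gripper_width: 0.0572
grip_force: 65.2
```

Call:
{"op": "step_arm", "data": {
  "series": [
    [[-0.006,0,0.0033,0,0,0],[-0.012,0,0.0067,0,0,0],[-0.018,0,0.01,0,0,0]]
  ]
}}

```text
time_s: 10.6
eef_pos: [0.498, 0.1709, 0.0448]
orientation: [[-0.049, 0.996, -0.08], [0.494, 0.093, 0.865], [0.868, 0.003, -0.496]]
wrist_force: [-9.1, -12.6, 35.0]
gripper_width: 0.0573
grip_force: 68.3
```

Call:
{"op": "step_arm", "data": {
  "series": [
    [[0.005,0,-0.003,0,0,0],[0.005,0,-0.003,0,0,0]]
  ]
}}

```text
time_s: 10.85
eef_pos: [0.4981, 0.1707, 0.0447]
orientation: [[-0.048, 0.996, -0.079], [0.497, 0.092, 0.863], [0.866, 0.002, -0.5]]
wrist_force: [-1.3, -1.9, 6.8]
gripper_width: 0.0573
grip_force: 65.8
```

Call:
{"op": "step_arm", "data": {
  "series": [
    [[0,0,0,0,0,0],[0,0,0,0,0,0],[0,0,0,0,0,0],[0,0,0,0,0,0],[0,0,0,0,0,0]]
  ],
  "gripper": 100
}}

```text
time_s: 11.48
eef_pos: [0.4979, 0.1707, 0.0442]
orientation: [[-0.048, 0.996, -0.079], [0.498, 0.092, 0.862], [0.866, 0.002, -0.5]]
wrist_force: [-0.2, 1.0, 0.1]
gripper_width: 0.0856
grip_force: 0.0
```

Run:
```python
from h import *
s=telemetry.get_state();
cap('wrist','w4.png')
cv2.imwrite('pics/c2.png',cv2.imread('pics/w4.png')[:,80:440])
d=spotter.silhouettes('pot_blue','wrist')[0];print(d['p'],d['point'])
R=np.array(s['orientation']);plan(np.array(s['eef_pos'])-.11*R[:,2],R)
```

```text
0.83 [256.1, 267.9]
row [-0.0, -0.0, -0.367, -0.0, 0.0, 0.0] n>= 1.8
```

View pics/c2.png

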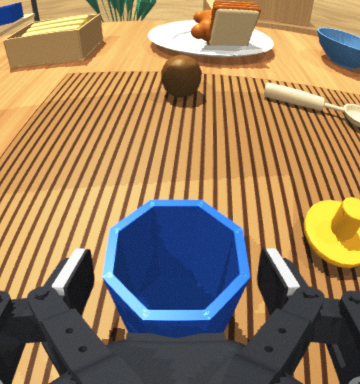

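The pot stands released and centred between the fingers. I'll retreat, swing vertical and look from above.

Call:
{"op": "step_arm", "data": {
  "series": [
    [[0,0,-0.1,0,0,0],[0,0,-0.25,0,0,0],[0,0,-0.367,0,0,0],[0.17,0,-0.467,0,-0.12,0],[0.26,0,-0.517,0,-0.24,0],[0.26,0,-0.517,0,-0.36,0],[0.26,0,-0.517,0,-0.48,0],[0.26,0,-0.517,0,-0.6,0],[0.26,0,-0.517,0,-0.698,0],[0.26,0,-0.517,0,-0.698,0]]
  ]
}}

```text
time_s: 12.82
eef_pos: [0.5062, 0.0774, 0.1896]
orientation: [[-0.096, 0.995, 0.002], [0.995, 0.096, -0.0], [-0.0, 0.002, -1.0]]
wrist_force: [0.5, 0.1, -0.0]
gripper_width: 0.0853
grip_force: 0.0
```

Run:
```python
from h import *
s=telemetry.get_state();print(np.round(s['eef_pos'],3))
cap('wrist','w5.png')
d=spotter.silhouettes('pot_blue','wrist')[0]
q=cv2.boundingRect(d['pixels'].astype(np.uint8));print(d['p'],d['point'],q,proj('wrist',(.4998,.15,.079),s),proj('wrist',(.4998,.15,.003),s))
plan((.5,.15,.14),tool(94.7))
plan((.5,.15,.045),tool(94.7))
```

```text
[0.506 0.077 0.19 ]
0.97 [255.0, 112.4] (221, 78, 70, 67) [254.48624699 111.14607637] [254.53428759 110.01250425]
row [0.247, 0.002, 0.165, 0.001, -0.002, 0.007] n>= 1.4
row [0.246, 0.002, 0.481, 0.001, -0.002, 0.007] n>= 2.6
```

View pics/w5.png

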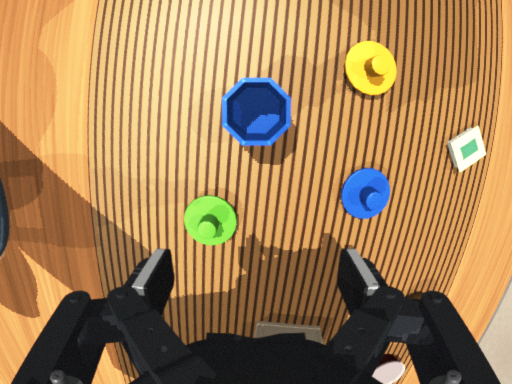

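Call:
{"op": "step_arm", "data": {
  "series": [
    [[0.12,0,0.1,0,0,0.007],[0.247,0.002,0.165,0,0,0.007],[0.247,0.002,0.165,0,0,0.007],[0.247,0.002,0.3,0,-0.002,0.007],[0.246,0.002,0.43,0,-0.002,0.007],[0.246,0.002,0.475,0,-0.002,0.007],[0.246,0.002,0.475,0,-0.002,0.007]]
  ]
}}

```text
time_s: 13.8
eef_pos: [0.5008, 0.1486, 0.047]
orientation: [[-0.081, 0.997, 0.001], [0.997, 0.081, -0.003], [-0.003, 0.001, -1.0]]
wrist_force: [0.8, 0.1, 0.1]
gripper_width: 0.0858
grip_force: 0.0
```

Call:
{"op": "step_arm", "data": {
  "series": [
    [[0,0,0,0,0,0],[0,0,0,0,0,0],[0,0,0,0,0,0],[0,0,0,0,0,0],[0,0,0,0,0,0]]
  ],
  "gripper": 0,
  "grip_force": 50
}}

```text
time_s: 14.42
eef_pos: [0.5013, 0.1495, 0.0483]
orientation: [[-0.082, 0.997, 0.004], [0.997, 0.082, -0.003], [-0.003, 0.004, -1.0]]
wrist_force: [-0.3, -2.3, 6.5]
gripper_width: 0.0576
grip_force: 53.7
```

Call:
{"op": "step_arm", "data": {
  "series": [
    [[0,0,-0.1,0,0,0],[0,0,-0.3,0,0,0],[0,0,-0.4,0,0,0],[0,0,-0.4,0,0,0]]
  ]
}}

```text
time_s: 14.92
eef_pos: [0.5013, 0.1501, 0.1694]
orientation: [[-0.082, 0.997, 0.007], [0.997, 0.082, -0.002], [-0.003, 0.007, -1.0]]
wrist_force: [0.9, -0.1, -3.4]
gripper_width: 0.0573
grip_force: 55.3
```

Run:
```python
from h import *
s=telemetry.get_state();
plan((.545,-.06,.167),tool(87));plan((.575,-.183,.167),tool(87),(.545,-.06,.167),tool(87))
```

```text
row [-0.71, 0.088, 0.01, 0.005, 0.001, 0.09] n>= 3.4
row [-0.404, 0.121, 0.0, 0.0, 0.0, 0.0] n>= 2.0
```

Call:
{"op": "step_arm", "data": {
  "series": [
    [[-0.2,0.02,0,0.005,0,0.09],[-0.4,0.04,0,0.005,0,0.09],[-0.6,0.06,0.01,0.005,0.001,0.09],[-0.71,0.088,0.01,0.005,0.001,0.09],[-0.71,0.088,0.01,0.005,0.001,0.09]]
  ]
}}

```text
time_s: 15.55
eef_pos: [0.5437, -0.0623, 0.1631]
orientation: [[0.056, 0.998, -0.007], [0.998, -0.056, -0.001], [-0.002, -0.007, -1.0]]
wrist_force: [-0.2, 0.4, -3.0]
gripper_width: 0.0573
grip_force: 55.1
```

Call:
{"op": "step_arm", "data": {
  "series": [
    [[-0.2,0.06,0,0,0,0],[-0.404,0.121,0,0,0,0],[-0.404,0.121,0,0,0,0],[-0.404,0.121,0,0,0,0]]
  ]
}}

```text
time_s: 16.05
eef_pos: [0.5732, -0.1822, 0.1635]
orientation: [[0.053, 0.999, -0.007], [0.999, -0.053, -0.001], [-0.001, -0.007, -1.0]]
wrist_force: [-0.4, 0.7, -2.0]
gripper_width: 0.0574
grip_force: 55.1
```

Run:
```python
from h import *
s=telemetry.get_state();plan((.575,-.183,.1),tool(87))
cap('top','t1.png');a=cv2.imread('pics/t1.png')[140:240,270:400]
b=cv2.resize(cap('side')[200:340,200:320,::-1],(480,560),interpolation=cv2.INTER_CUBIC)
cv2.imwrite('pics/c3.png',b)
```

```text
row [-0.002, 0.008, 0.212, -0.005, 0.001, -0.0] n>= 1.0
```

View pics/c3.png

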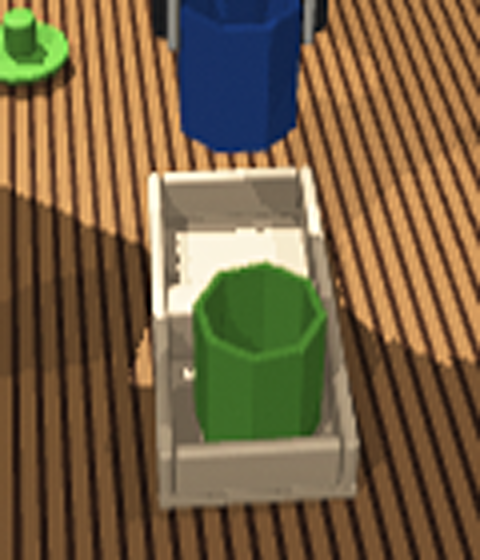

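The blue pot hangs upright above the free bay, and the green pot stands in its own. I'll lower the blue one.

Call:
{"op": "step_arm", "data": {
  "series": [
    [[-0.002,0.008,0.12,-0.005,0.001,0],[-0.002,0.008,0.25,-0.005,0.001,0],[-0.002,0.008,0.335,-0.005,0.001,0],[-0.002,0.008,0.348,-0.005,0.001,0],[-0.002,0.008,0.355,-0.005,0.001,0],[-0.002,0.008,0.361,-0.005,0.001,0]]
  ]
}}

```text
time_s: 16.9
eef_pos: [0.5763, -0.1842, 0.0575]
orientation: [[0.053, 0.999, 0.004], [0.999, -0.053, -0.001], [-0.001, 0.004, -1.0]]
wrist_force: [-1.1, 0.5, -2.5]
gripper_width: 0.0574
grip_force: 55.0
```

Call:
{"op": "step_arm", "data": {
  "series": [
    [[0,0,0.005,0,0,0],[0,0,0.01,0,0,0]]
  ]
}}

```text
time_s: 17.15
eef_pos: [0.5759, -0.1842, 0.0543]
orientation: [[0.053, 0.999, 0.003], [0.999, -0.053, -0.001], [-0.001, 0.003, -1.0]]
wrist_force: [-6.0, 3.1, 18.8]
gripper_width: 0.0577
grip_force: 57.6
```

Call:
{"op": "step_arm", "data": {
  "series": [
    [[0,0,-0.002,0,0,0],[0,0,-0.002,0,0,0],[0,0,-0.002,0,0,0],[0,0,-0.002,0,0,0],[0,0,-0.002,0,0,0]]
  ],
  "gripper": 100
}}

```text
time_s: 17.77
eef_pos: [0.5756, -0.1843, 0.0539]
orientation: [[0.053, 0.999, 0.002], [0.999, -0.053, -0.001], [-0.0, 0.002, -1.0]]
wrist_force: [-0.1, -0.4, -0.4]
gripper_width: 0.0855
grip_force: 0.0
```

Call:
{"op": "step_arm", "data": {
  "series": [
    [[0,0,-0.05,0,0,0],[0,0,-0.2,0,0,0],[0,0,-0.4,0,0,0],[0,0,-0.5,0,0,0],[0.2,-0.05,-0.5,0,0,0],[0.35,-0.1,-0.5,0,0,0],[0.35,-0.12,-0.5,0,0,0],[0.35,-0.12,-0.5,0,0,0]]
  ]
}}

```text
time_s: 18.77
eef_pos: [0.545, -0.0777, 0.2047]
orientation: [[0.053, 0.999, 0.003], [0.999, -0.053, -0.001], [-0.001, 0.003, -1.0]]
wrist_force: [0.4, 0.4, 0.4]
gripper_width: 0.0854
grip_force: 0.0
```

```bash
cat >> h.py <<'E'
def lids(names,s,cam='wrist'):
    "fit lid xy by matching mask to projected disc outline centre (z .018) and knob"
    for n in names:
        d=spotter.silhouettes(n,cam)[0];c,_=cv2.findContours(d['pixels'].astype(np.uint8),0,2)
        c=max(c,key=cv2.contourArea);(u,v),r=cv2.minEnclosingCircle(c)
        from scipy.optimize import minimize
        t=np.linspace(0,2*np.pi,40)
        def mask(x):
            m=np.zeros((384,512),np.uint8)
            for z,rr in ((.012,.031),(.018,.031),(.018,.011),(.044,.011)):
                P=np.array([proj(cam,(x[0]+rr*np.cos(k),x[1]+rr*np.sin(k),z),s) for k in t])
                cv2.fillConvexPoly(m,np.round(P*16).astype(np.int32),1,shift=4)
            return m>0
        x0=atz(cam,(u,v),.018,s)[:2]
        f=lambda x:-(mask(x)&d['pixels']).sum()/(mask(x)|d['pixels']).sum()
        r=minimize(f,x0,method='Nelder-Mead',options={'initial_simplex':[x0,x0+[.006,0],x0+[0,.006]],'xatol':2e-4,'maxiter':80})
        print(n,round(d['p'],2),np.round(d['point'],0),'x0',x0.round(4),'fit',r.x.round(4),'iou',round(-r.fun,3))
E
python3 - <<'E'
from h import *
s=telemetry.get_state();print(np.round(s['eef_pos'],3))
cap('wrist','w6.png');lids(['lid_green','lid_blue'],s)
E
```

```text
[ 0.545 -0.078  0.205]Traceback (most recent call last):
  File "<stdin>", line 3, in <module>
  File "h.py", line 52, in lids
    r=minimize(f,x0,method='Nelder-Mead',options={'initial_simplex':[x0,x0+[.006,0],x0+[0,.006]],'xatol':2e-4,'maxiter':80})
    res = _minimize_neldermead(fun, x0, args, callback, bounds=bounds,
                               **options)
    fxr = func(xr)
    fx = function(np.copy(x), *(wrapper_args + args))
  File "h.py", line 51, in <lambda>
    f=lambda x:-(mask(x)&d['pixels']).sum()/(mask(x)|d['pixels']).sum()
                 ~~~~^^^
  File "h.py", line 47, in mask
    P=np.array([proj(cam,(x[0]+rr*np.cos(k),x[1]+rr*np.sin(k),z),s) for k in t])
                ~~~~^^^^^^^^^^^^^^^^^^^^^^^^^^^^^^^^^^^^^^^^^^^^^^^
  File "h.py", line 19, in proj
    c=imaging.calibration(n);K=np.array(c['mtx']);X=np.array(X)
ValueError: time passes only in moves, steps and waits
```

```bash
sed -i "s/imaging.calibration(n)/cal(n)/; 3i import functools\ncal=functools.lru_cache(None)(lambda n: imaging.calibration(n))" h.py; head -8 h.py
python3 - <<'E'
from h import *
s=telemetry.get_state();print(s['time_s'],np.round(s['eef_pos'],3))
cap('wrist','w6.png');lids(['lid_green','lid_blue'],s)
E
```

```text
import numpy as np, cv2
from workcell import telemetry, imaging, robot, spotter
import functools
cal=functools.lru_cache(None)(lambda n: imaging.calibration(n))
def cap(n,f=None):
    im=imaging.capture(n)
    if f: cv2.imwrite('pics/'+f,im[:,:,::-1])
    return im
18.875 [ 0.545 -0.078  0.204]
lid_green 0.86 [173.  94.] x0 [0.4615 0.0208] fit [0.4614 0.0212] iou 0.917
lid_blue 0.7 [330.  40.] x0 [0.6365 0.0712] fit [0.6383 0.072 ] iou 0.927
```

Run:
```python
from h import *
plan((.461,-.058,.15),tool(90))
```

```text
row [0.052, -0.284, 0.178, 0.001, 0.0, -0.036] n>= 1.6
```

Call:
{"op": "step_arm", "data": {
  "series": [
    [[0.03,-0.14,0.09,0,0,-0.036],[0.052,-0.284,0.178,0,0,-0.036],[0.052,-0.284,0.178,0.001,0,-0.036],[0.052,-0.284,0.178,0.001,0,-0.036]]
  ],
  "gripper": 60
}}

```text
time_s: 19.52
eef_pos: [0.462, -0.0579, 0.1509]
orientation: [[-0.001, 1.0, 0.002], [1.0, 0.001, -0.001], [-0.001, 0.002, -1.0]]
wrist_force: [0.1, -0.6, -0.6]
gripper_width: 0.0512
grip_force: 0.0
```

Run:
```python
from h import *
s=telemetry.get_state();print(s['time_s'],np.round(s['eef_pos'],3),np.round(s['orientation'],3).tolist())
cap('wrist','w7.png');lids(['lid_green'],s);plan((.4605,.0215,.06),tool(90))
```

```text
19.525 [ 0.462 -0.058  0.151] [[-0.001, 1.0, 0.002], [1.0, 0.001, -0.001], [-0.001, 0.002, -1.0]]
lid_green 0.76 [252. 107.] x0 [0.4601 0.0219] fit [0.4602 0.0216] iou 0.958
row [0.265, -0.007, 0.303, 0.002, 0.001, 0.0] n>= 1.9
```

Call:
{"op": "step_arm", "data": {
  "series": [
    [[0.15,-0.006,0.15,0.002,0,0],[0.265,-0.006,0.303,0.002,0,0],[0.265,-0.006,0.303,0.002,0,0],[0.265,-0.006,0.4,0.002,0,0],[0.265,-0.006,0.43,0.002,0,0],[0.265,-0.006,0.43,0.002,0,0]]
  ]
}}

```text
time_s: 20.38
eef_pos: [0.4596, 0.0216, 0.0216]
orientation: [[-0.0, 1.0, -0.002], [1.0, 0.0, -0.001], [-0.001, -0.002, -1.0]]
wrist_force: [0.6, 0.1, 0.6]
gripper_width: 0.0516
grip_force: 0.0
```

Call:
{"op": "step_arm", "data": {
  "series": [
    [[0,0,0,0,0,0],[0,0,0,0,0,0],[0,0,0,0,0,0],[0,0,0,0,0,0],[0,0,0,0,0,0]]
  ],
  "gripper": 0,
  "grip_force": 40
}}

```text
time_s: 21.0
eef_pos: [0.4597, 0.0219, 0.0222]
orientation: [[-0.001, 1.0, -0.0], [1.0, 0.001, -0.001], [-0.001, -0.0, -1.0]]
wrist_force: [-0.5, -1.3, 7.6]
gripper_width: 0.0205
grip_force: 38.8
```

Call:
{"op": "step_arm", "data": {
  "series": [
    [[0,0,-0.05,0,0,0],[0,0,-0.2,0,0,0],[0,0,-0.4,0,0,0],[0,0,-0.58,0,0,0],[-0.2,0.1,-0.6,0,0,0],[-0.4,0.2,-0.6,0,0,0],[-0.6,0.3,-0.6,0,0,0],[-0.8,0.37,-0.6,0,0,0],[-0.95,0.37,-0.6,0,0,0],[-0.95,0.37,-0.6,0,0,0]]
  ]
}}

```text
time_s: 22.25
eef_pos: [0.5702, -0.2662, 0.2018]
orientation: [[0.003, 1.0, -0.002], [1.0, -0.003, -0.001], [-0.001, -0.002, -1.0]]
wrist_force: [0.0, 0.5, -1.6]
gripper_width: 0.0206
grip_force: 39.4
```

Call:
{"op": "step_arm", "data": {
  "series": [
    [[-0.15,0,0,0,0,0],[-0.3,0,0,0,0,0],[-0.3,0,0,0,0,0],[-0.3,0,0,0,0,0]]
  ]
}}

```text
time_s: 22.75
eef_pos: [0.5707, -0.3516, 0.2017]
orientation: [[-0.001, 1.0, -0.002], [1.0, 0.001, -0.0], [-0.0, -0.002, -1.0]]
wrist_force: [-0.3, 0.1, -0.3]
gripper_width: 0.0205
grip_force: 39.4
```

```bash
cat >> h.py <<'E'
def rim(n,s,g,zr=.085,zb=.009):
    "fit pot xy from visible mask to projected octagon prism hull (circle r 30.5 mm)"
    from scipy.optimize import minimize
    dd=spotter.silhouettes(n,'wrist');d=max(dd,key=lambda d:-np.hypot(*(np.array(d['point'])-proj('wrist',(*g,.06),s))))
    t=np.linspace(0,2*np.pi,25)
    def mask(x):
        P=np.array([proj('wrist',(x[0]+.0305*np.cos(k),x[1]+.0305*np.sin(k),z),s) for k in t for z in (zr,.041)])
        m=np.zeros((384,512),np.uint8);cv2.fillConvexPoly(m,cv2.convexHull(np.round(P*16).astype(np.int32)),1,shift=4);return m>0
    f=lambda x:-(mask(x)&d['pixels']).sum()/(mask(x)|d['pixels']).sum()
    g=np.array(g);r=minimize(f,g,method='Nelder-Mead',options={'initial_simplex':[g,g+[.006,0],g+[0,.006]],'xatol':2e-4,'maxiter':80})
    print(n,round(d['p'],2),np.round(d['point'],0),cv2.boundingRect(d['pixels'].astype(np.uint8)),'fit',r.x.round(4),'iou',round(-r.fun,3))
E
python3 - <<'E'
from h import *
s=telemetry.get_state();print(s['time_s'],np.round(s['eef_pos'],4),np.round(s['orientation'],3).tolist(),s['gripper_width'])
cap('wrist','w8.png');rim('pot_green',s,(.571,-.28));rim('pot_blue',s,(.576,-.184))
E
```

```text
22.75 [ 0.5707 -0.3516  0.2017] [[-0.001, 1.0, -0.002], [1.0, 0.001, -0.0], [-0.0, -0.002, -1.0]] 0.020478151375160115
pot_green 0.72 [252. 116.] (221, 82, 68, 66) fit [ 0.5707 -0.2818] iou 0.897
pot_blue 0.55 [262.  23.] (228, 0, 68, 53) fit [ 0.5765 -0.186 ] iou 0.951
```

View pics/w8.png

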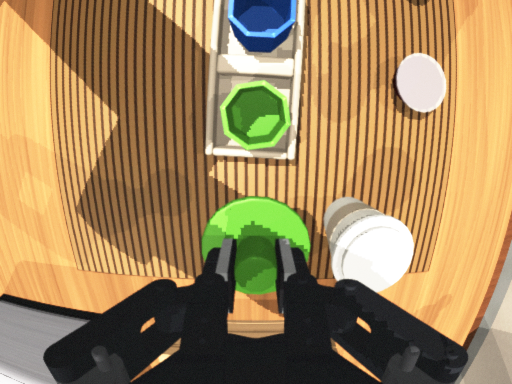

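Run:
```python
from h import *
s=telemetry.get_state()
im=cv2.imread('pics/w8.png');hsv=cv2.cvtColor(im,cv2.COLOR_BGR2HSV)
m=((hsv[...,0]>45)&(hsv[...,0]<75)&(hsv[...,1]>130)).astype(np.uint8)
n,l,st,c=cv2.connectedComponentsWithStats(m)
for i in range(1,n):
    if st[i,4]>500: print(st[i])
for u,v in [(255,115.5)]: print(atz('wrist',(u,v),.085,s))
p=np.array(s['eef_pos'])
for z in (.0,-.003,-.006): print(z,proj('wrist',p+[0,.031,z],s),proj('wrist',p+[.031,0,z],s),proj('wrist',p+[-.031,0,z],s))
```

```text
[ 225   85   65   65 3086]
[ 202  197  109   97 5955]
[ 0.57137102 -0.28236713  0.085     ]
0.0 [253.27848767 199.14741271] [309.73639892 253.03349514] [196.92285459 252.52287461]
-0.003 [253.32948178 197.35415448] [308.86636871 250.50815801] [197.87767901 250.01223085]
-0.006 [253.37865007 195.62669508] [308.02138095 248.06076321] [198.80509343 247.57876768]
```

Call:
{"op": "step_arm", "data": {
  "series": [
    [[0.1,-0.004,0,0,0,0],[0.232,-0.004,0,0,0,0],[0.232,-0.004,0.1,0,0,0],[0.232,-0.004,0.25,0,0,0],[0.232,-0.004,0.29,0,0,0],[0.232,-0.004,0.29,0,0,0]]
  ]
}}

```text
time_s: 23.65
eef_pos: [0.5695, -0.2828, 0.1145]
orientation: [[-0.001, 1.0, -0.003], [1.0, 0.001, -0.0], [-0.0, -0.003, -1.0]]
wrist_force: [-0.1, 0.1, -0.2]
gripper_width: 0.0205
grip_force: 39.4
```

Run:
```python
from h import *
plan((.5695,-.282,.0975),tool(90))
```

```text
row [0.003, 0.0, 0.057, -0.002, 0.0, 0.001] n>= 0.3
```

Call:
{"op": "step_arm", "data": {
  "series": [
    [[0.003,0,0.02,0,0,0],[0.003,0,0.04,0,0,0],[0.003,0,0.057,0,0,0],[0.003,0,0.057,0,0,0]]
  ]
}}

```text
time_s: 24.15
eef_pos: [0.5691, -0.2822, 0.0966]
orientation: [[-0.001, 1.0, -0.003], [1.0, 0.001, -0.0], [-0.0, -0.003, -1.0]]
wrist_force: [-0.3, 0.6, -1.0]
gripper_width: 0.0203
grip_force: 39.4
```

Call:
{"op": "step_arm", "data": {
  "series": [
    [[0,0,0.004,0,0,0],[0,0,0.008,0,0,0]]
  ]
}}

```text
time_s: 24.4
eef_pos: [0.5695, -0.2825, 0.0952]
orientation: [[-0.001, 1.0, -0.002], [1.0, 0.001, -0.001], [-0.001, -0.002, -1.0]]
wrist_force: [-3.0, 0.9, 11.0]
gripper_width: 0.0204
grip_force: 40.5
```

Call:
{"op": "step_arm", "data": {
  "series": [
    [[0,0,-0.003,0,0,0],[0,0,-0.003,0,0,0],[0,0,-0.003,0,0,0],[0,0,-0.003,0,0,0]]
  ],
  "gripper": 60
}}

```text
time_s: 24.9
eef_pos: [0.5692, -0.2822, 0.0954]
orientation: [[-0.001, 1.0, -0.002], [1.0, 0.001, -0.001], [-0.0, -0.002, -1.0]]
wrist_force: [-0.1, -0.2, -0.1]
gripper_width: 0.0514
grip_force: 0.0
```

Call:
{"op": "step_arm", "data": {
  "series": [
    [[0,0,-0.05,0,0,0],[0,0,-0.2,0,0,0],[0,0,-0.35,0,0,0],[0.2,0.05,-0.35,0,0,0],[0.4,0.1,-0.35,0,0,0],[0.6,0.15,-0.35,0,0,0],[0.8,0.2,-0.3,0,0,0],[0.913,0.225,-0.18,0,0,0],[0.913,0.225,-0.18,0,0,0],[0.913,0.225,-0.18,0,0,0]]
  ]
}}

```text
time_s: 26.15
eef_pos: [0.637, -0.0089, 0.1505]
orientation: [[-0.001, 1.0, -0.001], [1.0, 0.001, -0.001], [-0.001, -0.001, -1.0]]
wrist_force: [0.7, 0.4, -0.1]
gripper_width: 0.0514
grip_force: 0.0
```

Run:
```python
from h import *
s=telemetry.get_state();print(s['time_s'],np.round(s['eef_pos'],4),np.round(s['orientation'],3).tolist())
cap('wrist','w9.png');lids(['lid_blue'],s);plan((.637,.071,.0215),tool(90))
```

```text
26.15 [ 0.637  -0.0089  0.1505] [[-0.001, 1.0, -0.001], [1.0, 0.001, -0.001], [-0.001, -0.001, -1.0]]
lid_blue 0.74 [254. 103.] x0 [0.6373 0.0711] fit [0.6372 0.0712] iou 0.959
row [0.269, -0.001, 0.431, -0.0, 0.001, -0.0] n>= 2.4
```

Call:
{"op": "step_arm", "data": {
  "series": [
    [[0.15,-0.002,0.15,0,0,0],[0.267,-0.002,0.3,0,0,0],[0.267,-0.002,0.3,0,0,0],[0.267,-0.002,0.4,0,0,0],[0.267,-0.002,0.43,0,0,0],[0.267,-0.002,0.43,0,0,0]]
  ]
}}

```text
time_s: 27.0
eef_pos: [0.6361, 0.0708, 0.0211]
orientation: [[0.0, 1.0, -0.002], [1.0, -0.0, -0.001], [-0.001, -0.002, -1.0]]
wrist_force: [1.5, 0.6, 0.5]
gripper_width: 0.0512
grip_force: 0.0
```

Call:
{"op": "step_arm", "data": {
  "series": [
    [[0,0,0,0,0,0],[0,0,0,0,0,0],[0,0,0,0,0,0],[0,0,0,0,0,0],[0,0,0,0,0,0]]
  ],
  "gripper": 0,
  "grip_force": 40
}}

```text
time_s: 27.62
eef_pos: [0.6363, 0.0716, 0.0215]
orientation: [[-0.001, 1.0, -0.001], [1.0, 0.001, -0.001], [-0.001, -0.001, -1.0]]
wrist_force: [-1.3, -1.7, 5.9]
gripper_width: 0.0208
grip_force: 38.9
```

Call:
{"op": "step_arm", "data": {
  "series": [
    [[0,0,-0.05,0,0,0],[0,0,-0.2,0,0,0],[0,0,-0.4,0,0,0],[0,0,-0.58,0,0,0],[-0.2,-0.05,-0.6,0,0,0],[-0.4,-0.1,-0.6,0,0,0],[-0.6,-0.15,-0.6,0,0,0],[-0.8,-0.2,-0.6,0,0,0],[-1,-0.22,-0.6,0,0,0],[-1,-0.22,-0.6,0,0,0],[-1,-0.22,-0.6,0,0,0]]
  ]
}}

```text
time_s: 29.0
eef_pos: [0.5703, -0.2279, 0.2011]
orientation: [[-0.001, 1.0, -0.002], [1.0, 0.001, -0.001], [-0.001, -0.002, -1.0]]
wrist_force: [-0.7, -0.2, -0.4]
gripper_width: 0.0208
grip_force: 39.4
```

Run:
```python
from h import *
s=telemetry.get_state();print(s['time_s'],np.round(s['eef_pos'],4))
plan((.5725,-.26,.2),tool(90))
```

```text
29.0 [ 0.5703 -0.2279  0.2011]
row [-0.107, 0.007, 0.004, -0.001, 0.0, 0.0] n>= 0.5
```

Call:
{"op": "step_arm", "data": {
  "series": [
    [[-0.107,0.008,0,0,0,0],[-0.107,0.008,0,0,0,0],[-0.107,0.008,0,0,0,0]]
  ]
}}

```text
time_s: 29.38
eef_pos: [0.5729, -0.2589, 0.2006]
orientation: [[-0.002, 1.0, -0.002], [1.0, 0.002, -0.0], [-0.0, -0.002, -1.0]]
wrist_force: [1.2, 0.3, -0.9]
gripper_width: 0.0203
grip_force: 39.4
```

Run:
```python
from h import *
s=telemetry.get_state();p=np.array(s['eef_pos']);print(s['time_s'],p.round(4))
im=cap('wrist','w10.png');hsv=cv2.cvtColor(im,cv2.COLOR_RGB2HSV)
m=((hsv[...,0]>100)&(hsv[...,0]<130)&(hsv[...,1]>130)).astype(np.uint8)
n,l,st,c=cv2.connectedComponentsWithStats(m)
for i in range(1,n):
    if st[i,4]>300: print(st[i],atz('wrist',(st[i,0]+st[i,2]/2-.5,st[i,1]+st[i,3]/2-.5),.085,s))
rim('pot_blue',s,(.576,-.184))
z=-.0035;print(proj('wrist',p+[0,.031,z],s),proj('wrist',p+[.031,0,z],s),proj('wrist',p+[-.031,0,z],s))
d=spotter.silhouettes('lid_green','wrist');print([(round(k['p'],2),k['point']) for k in d])
```

```text
29.375 [ 0.5729 -0.2589  0.2006]
[ 226   75   68   67 3562] [ 0.57714744 -0.18324501  0.085     ]
[ 201  196  110   99 6275] [ 0.57411247 -0.31196097  0.085     ]
pot_blue 0.66 [257. 110.] (225, 74, 69, 69) fit [ 0.5768 -0.1835] iou 0.941
[253.33166862 197.05857879] [308.7282506  250.09617251] [198.03913453 249.60294906]
[(0.59, [245.0, 142.4])]
```

View pics/w10.png

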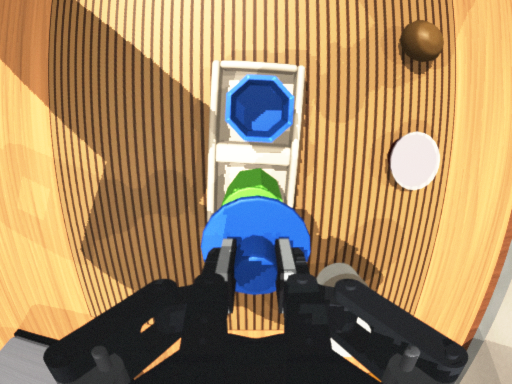

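Call:
{"op": "step_arm", "data": {
  "series": [
    [[0.12,0.01,0,0,0,0],[0.25,0.01,0,0,0,0],[0.25,0.01,0.1,0,0,0],[0.25,0.01,0.25,0,0,0],[0.25,0.01,0.29,0,0,0],[0.25,0.01,0.29,0,0,0]]
  ]
}}

```text
time_s: 30.28
eef_pos: [0.5756, -0.1851, 0.1137]
orientation: [[-0.001, 1.0, -0.003], [1.0, 0.001, -0.0], [-0.0, -0.003, -1.0]]
wrist_force: [0.2, 0.5, -0.3]
gripper_width: 0.0205
grip_force: 39.3
```

Run:
```python
from h import *
plan((.5757,-.1838,.0965),tool(90))
```

```text
row [0.004, 0.0, 0.057, -0.002, 0.0, 0.001] n>= 0.3
```

Call:
{"op": "step_arm", "data": {
  "series": [
    [[0.004,0,0.02,0,0,0],[0.004,0,0.04,0,0,0],[0.004,0,0.057,0,0,0],[0.004,0,0.057,0,0,0]]
  ]
}}

```text
time_s: 30.78
eef_pos: [0.5753, -0.1841, 0.096]
orientation: [[-0.001, 1.0, -0.003], [1.0, 0.001, -0.0], [-0.0, -0.003, -1.0]]
wrist_force: [-0.4, 0.3, -0.3]
gripper_width: 0.0203
grip_force: 39.3
```

Call:
{"op": "step_arm", "data": {
  "series": [
    [[0,0,0.004,0,0,0],[0,0,0.008,0,0,0]]
  ]
}}

```text
time_s: 31.02
eef_pos: [0.5757, -0.1843, 0.0944]
orientation: [[-0.001, 1.0, -0.002], [1.0, 0.001, -0.001], [-0.001, -0.002, -1.0]]
wrist_force: [-3.2, 0.9, 11.4]
gripper_width: 0.0204
grip_force: 40.6
```

Call:
{"op": "step_arm", "data": {
  "series": [
    [[0,0,-0.003,0,0,0],[0,0,-0.003,0,0,0],[0,0,-0.003,0,0,0],[0,0,-0.003,0,0,0]]
  ],
  "gripper": 60
}}

```text
time_s: 31.52
eef_pos: [0.5755, -0.1841, 0.0948]
orientation: [[-0.001, 1.0, -0.002], [1.0, 0.001, -0.001], [-0.001, -0.002, -1.0]]
wrist_force: [-0.2, -0.1, -0.4]
gripper_width: 0.0514
grip_force: 0.0
```

Call:
{"op": "step_arm", "data": {
  "series": [
    [[0,0,-0.05,0,0,0],[0,0,-0.2,0,0,0],[0,0,-0.4,0,0,0],[0,0,-0.6,0,0,0],[0.2,0,-0.6,0,0,0],[0.4,0,-0.6,0,0,0],[0.6,0,-0.6,0,0,0],[0.6,0,-0.6,0,0,0]]
  ]
}}

```text
time_s: 32.52
eef_pos: [0.5755, -0.0006, 0.276]
orientation: [[-0.005, 1.0, -0.001], [1.0, 0.005, -0.0], [-0.0, -0.001, -1.0]]
wrist_force: [-0.3, -1.0, 0.5]
gripper_width: 0.0513
grip_force: 0.0
```

Run:
```python
from h import *
im=cap('side','s9.png')[:,:,::-1]
cv2.imwrite('pics/c9.png',cv2.resize(im[180:350,170:390],None,fx=3.4,fy=3.4,interpolation=cv2.INTER_CUBIC))
```

```text
(no output)
```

View pics/c9.png

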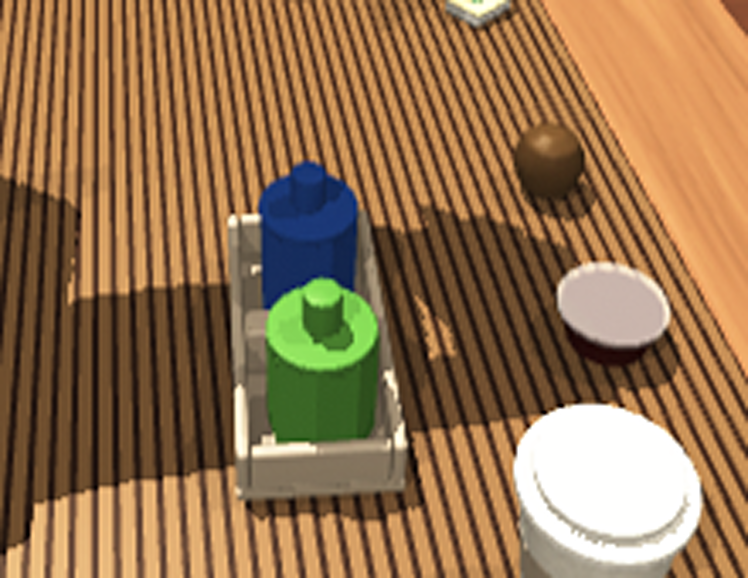

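Both pots stand upright in their bays, blue at (308,240) and green at (322,370). Each has its own lid seated square and fully down, and the arm is clear.

```bash
python3 -c "
from workcell import robot
print(robot.close_job())"
```

```text
the job is handed in; nothing more can be done
None
```

The job is handed in: the blue pot was stood up on the mat, let go, and moved to the free bay, and the last picture shows both pots upright in their bays with their own lids seated, after about 33 s of robot time (the judge's result was not shown).

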